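# Clear and zero the field-lab balance

## Task

Get the balance ready for the next weighing: take the tube and the jar that were left on its pan out of the draft shield and stand them upright in the free part of the steel tray, set down gently. Then slide the shield's glass top panel fully shut, and after that press the wide zero key and let it go. Do not press hard on the pan or knock the glass shield, leave the round power key alone, and do not disturb the dishes and the two glass cylinders.

Things in the scene. Friction and masses are not known exactly. Their poses are not given: they have to be found in the camera images.
- balance: White precision balance, fixed to the bench, 280 mm deep (its x) and 214 mm wide (its y). Origin: centre of its underside on the bench; its +x points to its rear, -x to its front with the keys, z up. The front deck with the keys (x -140 to -30 mm) is 46 mm high; on it, behind the keys, a sloping black display (x -84 to -29, y -75 to 75 mm) rises to 69 mm; the weighing-cell housing behind (x -30 to +140) is 70 mm high and carries the glass draft shield
- shield: Glass draft shield, a fixed open-topped box of four upright 4 mm panes with thin aluminium edges on the balance; its origin and axes are those of the balance. In that frame its inside spans x -20 to +130 mm and y -95 to +95 mm; the panes run from z 70 to their rim at 158 mm. The sliding top panel lies on the rim
- pan: Weighing pan, a fixed square steel plate 140 x 140 mm inside the shield, its top at z 80 mm; its origin and axes are those of the balance (not the pan's centre, for which see point pan_top)
- pan_top (a point): Centre of the top of the weighing pan: 55 mm behind the balance's origin, 80 mm up. Axes as the balance's
- panel (a joint): Opening q of the shield's glass top panel, m: 0 = shut, 0.145 = fully open. Slides level along the balance's x (+x, rearward, opens), friction about 1.5 N, stays where left. 158 mm long, 200 wide, 5 thick, top at z 163.5; front edge at x = -24 mm + q in the balance's frame. Starts part open, its edge behind the tube, which is too tall to go under it; the low jar may be underneath
- panel_grip (a point): Middle of the top of the panel's handle: an upright aluminium bar 8 mm thick (balance x), 70 mm wide (balance y), 18 mm tall, standing on the panel along its front edge, its top 181.5 mm above the bench. It moves with the panel and can be pushed from either side or pinched
- zero_key (a joint): How far the zero key is pressed, in m: 0 = up, 0.004 = fully down. Sprung; fully down takes about 3.5 N; well pressed beyond 0.0025
- zero_top (a point): Middle of the top of the zero key: the wide black rectangular key, 18 mm (balance x) by 46 mm (balance y), its top 6 mm above the deck, 52 mm above the bench. It lies at x -110, y -30 mm in the balance's frame and is pressed straight down
- power_key (a joint): How far the power key is pressed, in m: 0 = up, 0.004 = fully down. Not to be pressed
- power_top (a point): Middle of the top of the power key: a small round black key, 16 mm across, its top 52 mm above the bench, at x -110, y +65 mm in the balance's frame
- tube: Self-standing plastic sample tube, closed, 116 mm tall: white body 29 mm across, ribbed blue screw cap 34 mm across over the top 22 mm. About 70 g. Stands on the front part of the pan at the start. Origin: centre of its underside; z along its axis
- jar: Squat amber-glass sample jar, closed, 70 mm tall: body 41 mm across, white screw lid 42 mm across over the top 20 mm. About 130 g. Stands on the rear part of the pan at the start. Origin: centre of its underside; z along its axis
- tray: Shallow steel instrument tray, fixed on the bench to the left or the right of the balance: 230 mm (its x) by 170 mm (its y), walls 3 mm thick and 18 mm high, floor 3 mm above the bench. Origin: centre of its underside; its +x end, away from the robot, is free, the dishes stand in its -x half
- dishes: Two stacked clear petri dishes, a bystander, 90 mm across and 30 mm high together, standing in the tray. Origin: centre of the underside
- measure: Slim measuring cylinder of glass on a white foot, a bystander, 255 mm tall, 29 mm across (a 35 mm collar at 200 mm), foot 68 mm across; it stands on the bench just beyond the tray's +x end. Origin: centre of the underside
- column: Wide empty glass cylinder, a bystander, 270 mm tall, 91 mm across, standing on the bench on the side of the balance away from the tray. Origin: centre of the underside

How it is judged (in metres and radians):
On the way, in this order (a step that is already met when the one before it is completed fails the run):
1. tube and jar are out of the draft shield (horizontal distance between each of tube, jar and pan_top above 0.13 m), for 0.1 s.
2. the glass top panel is fully shut (within 4 mm), with tube and jar outside (all of step 1 and value of joint panel below 0.004 m), for 0.2 s.
3. the zero key is pressed (more than 2.5 of its 4 mm) with the panel shut and tube and jar outside (all of step 2 and value of joint zero_key above 0.0025 m), for 0.1 s.
At the end, for the whole second after the job is handed in: Tube and jar stand upright (within 0.12 rad) on the floor of the tray at rest and released, the glass top panel is shut to within 4 mm, and the zero key has been pressed with the panel shut and is up again (value of joint panel below 0.004 m and value of joint zero_key below 0.001 m and x of tube in the frame of tray between -0.11 and 0.11 m and y of tube in the frame of tray between -0.08 and 0.08 m and height (world z) of each of tube, jar below 0.01 m and angle between each of tube, jar's own z axis and vertical below 0.12 rad and x of jar in the frame of tray between -0.11 and 0.11 m and y of jar in the frame of tray between -0.08 and 0.08 m and linear speed of each of tube, jar below 0.02 m/s); the robot touches nothing.
It fails at once if the zero key is pressed while the panel is open or the tube or jar is in the shield (value of joint zero_key above 0.0015 m and (value of joint panel above 0.006 m or horizontal distance between any of tube, jar and pan_top below 0.12 m)).
It fails at once if the power key is pressed (value of joint power_key above 0.002 m).
It fails at once if the pan is pressed or the glass shield knocked with more than 15 N (contact force between any of pan, shield and anything else above 15 N).
It fails at once if the tube or the jar is dropped or toppled (it moves faster than 0.6 m/s with no finger on it) ((linear speed of tube above 0.6 m/s and contact force between tube and the arm below 0.05 N and contact force between tube and the fingers below 0.05 N) or (linear speed of jar above 0.6 m/s and contact force between jar and the arm below 0.05 N and contact force between jar and the fingers below 0.05 N)).
It fails at once if the dishes, the measuring cylinder or the wide glass cylinder are moved more than 20 mm or tipped (distance of any of dishes, measure, column from where it was at the start of the episode above 0.02 m or angle between any of dishes, measure, column's own z axis and vertical above 0.25 rad).
It also fails if it takes over 72 s, if anything falls off the work surface, if the arm or the gripper's body presses on something with over 40 N, if the wrist force passes 120 N, or if a joint passes its speed limit or range.

## Robot

A 6-joint arm with a two-finger parallel gripper is mounted at the origin on the work surface. World frame = base frame: x ahead of the robot, y to its left, z up, the work surface at z = 0. Lengths are in mm, angles in rad, forces in N, time in s.
With the tool pointing down it reaches from about 400 to 925 mm from the base axis. Payload 12.5 kg.
Tool frame: the origin (TCP) lies midway between the tips of the shut fingers; the grasp point (between the pads) lies 19 mm behind it (env.grip_depth is the distance from the TCP to the grasp point, in mm); z points along the fingers, y is the line along which they close (so a half turn about z gives the same grasp; the last joint's range is limited). The gripper opens to 95 mm and grips with 3 to 60 N. Pads are 20 mm wide; open, the fingers measure 119 mm over their backs; the gripper's body (75 mm by 180 mm) begins 59 mm behind the grasp point.
Start: joints at [1.032, 0.491, 1.559, -0, 1.092, -0.106], TCP at [262.12, 567.397, 214.661] pointing down, gripper open.
Joint ranges: [-3.1, 3.1], [-0.84, 2.19], [0.05, 2.79], [-1.13, 4.28], [0.06, 2.93], [-2.69, 2.69]. Speed limits (rad/s): [2.22, 2.22, 2.79, 3.14, 3.14, 3.14].

## Interface

Orientations are given as [roll, pitch, yaw] about the fixed x, y, z axes, in that order (R = Rz(yaw) Ry(pitch) Rx(roll)).
In Python, from cell import monitor, viewer, order, env gives the robot as it stands.
- The arm moves only by the tool move_arm, never from a script. Its argument "moves" is one flat list of numbers, 4 for each row, row after row: the shift along the tool's x, y, z normalised to -1 to 1, where 1 is 0.15 m, then the turn about the tool's z normalised to -1 to 1, where 1 is pi/2 rad. A call has 1 to 10 rows; each row shifts and turns the commanded pose from where the row before left it, along the tool's axes as they then stand; what a row does not reach is not made up. A row lasts 1/8 s, in which the tool goes at most 62.5 mm and 10.7 degrees, less where a joint would pass 70% of its speed; a pose out of reach is approached as far as the arm can. A call with a number of a shift or a turn outside -1 to 1 is refused whole. A call with a gripper value outside its range is refused whole. "claw" is the finger opening in mm, from 0 to 95.1, set as the call begins (left out, the last holds). The fingers move at their own pace and stop on an object; the grip force is fixed at half the most. Time passes only in rows, so rows that do not move let the fingers close. It gives the time, the measured TCP pose, the force, the opening and the grip force at its end, in the units of the state.
- monitor.state(): the state, without advancing time (a new reading comes with each control period).
- viewer.read_camera(name): name is "scene" or "top" or "wrist"; returns the picture (480x640x3 uint8, red, green, blue); there is no depth.
- viewer.camera_info(name): a dict with "K" (3x3 intrinsics, pixels), "camera_from_world" (4x4, takes a point from world to camera coordinates). Camera axes: x right, y down, z forward; pixel columns grow to the right and rows downward; lengths in mm; the calibration is good to about 2 mm. The wrist camera is an equidistant fisheye: a pixel r from the principal point sees the ray r / f radians off the axis. A picture is of the moment at which its call begins: read the wrist's pose just before it. camera_info takes no time and is no camera call; for the wrist camera it gives the pose at the moment of the call.
- order.job_done(): hands the job in; it is judged then, once.
The state is a dict: "t": time; "joints": joint angles; "qvel": joint speeds; "tau": joint torques, N m; "eef_pos": TCP position; "tcp_rot": TCP orientation; "ft_force": force on the tool from outside, world axes, zero at the start; "moment": the same for the moment, N m; "opening": opening from 0.0 (shut) to 1.0 (fully open); "grip_force": force on a finger pad.
Only numpy, scipy, OpenCV 4.12 (cv2) and the standard library are available. Lean on these libraries where they do the work, as an engineer would, in place of code of your own. Each camera call takes 0.05 s, during which the arm holds its last target. There are 200 camera calls.

## Working session

There is one attempt and no reset: what is moved stays moved. The work goes in short steps, Python scripts to look and compute and a tool call to move; the robot and the scene stay as the last step left them, time stands still between calls to the robot, and variables do not carry over. Pictures are saved under pics/ and viewed, at most 10 in all, crops included, and the job is handed in when it is done.

Besides the shell and the picture viewer there is one more tool, called after ">>>" as name(argument=value, ...) on one line, values as JSON. move_arm: Moves the arm, as the interface text tells. Scaled input: -1 to 1 covers 0.15 m each way for a shift and pi/2 rad each way for a turn. Its arguments: {"type":"object","properties":{"moves":{"type":"array"},"claw":{"type":"number"}},"required":["moves"]}

```bash
mkdir -p pics; python3 - <<'E'
from cell import monitor, viewer, order, env
import cv2
for n in("scene","top"):
    cv2.imwrite(f"pics/{n}0.png",viewer.read_camera(n)[:,:,::-1]); i=viewer.camera_info(n); print(n,i["K"],i["camera_from_world"])
print(monitor.state())
E
```

```text
scene [[471.13285514   0.         327.0324946 ]
 [  0.         471.13285514 235.73641553]
 [  0.           0.           1.        ]] [[-7.48627039e-01  6.62955925e-01  6.85548948e-03  3.46708784e+02]
 [ 6.28598930e-01  7.13041461e-01 -3.10540273e-01 -2.77028100e+02]
 [-2.10762762e-01 -2.28169491e-01 -9.50535502e-01  1.15384645e+03]
 [ 0.00000000e+00  0.00000000e+00  0.00000000e+00  1.00000000e+00]]
top [[519.60110442   0.         319.49161988]
 [  0.         519.60110442 246.27742031]
 [  0.           0.           1.        ]] [[ 2.52853536e-02 -9.99668711e-01 -4.80831193e-03  5.55476940e-02]
 [-9.90960841e-01 -2.44306334e-02 -1.31908136e-01  5.05666775e+02]
 [ 1.31746966e-01  8.10019270e-03 -9.91250283e-01  1.06580629e+03]
 [ 0.00000000e+00  0.00000000e+00  0.00000000e+00  1.00000000e+00]]
{'t': 0.1, 'joints': array([ 1.03240847e+00,  4.91503217e-01,  1.55941868e+00,  8.28340447e-06,
        1.09168506e+00, -1.05607358e-01]), 'qvel': array([ 2.54525333e-04, -3.20030130e-04, -1.28505504e-04, -2.52089729e-04,
       -7.62718268e-04, -1.85828969e-05]), 'tau': array([ 2.28660610e-03, -6.13625765e+01, -2.58599514e+01,  6.93748961e-02,
        4.70017421e-02, -5.44874592e-05]), 'eef_pos': array([261.98831904, 567.19073768, 214.1073446 ]), 'tcp_rot': array([-3.14058477e+00, -1.14225006e-04,  2.70880827e+00]), 'ft_force': array([-0.65861117,  0.20898372, -0.07745772]), 'moment': array([ 0.00233942, -0.00757056,  0.01355584]), 'grip_force': 0.0, 'opening': 1.0020506773119509}
```

View pics/top0.png

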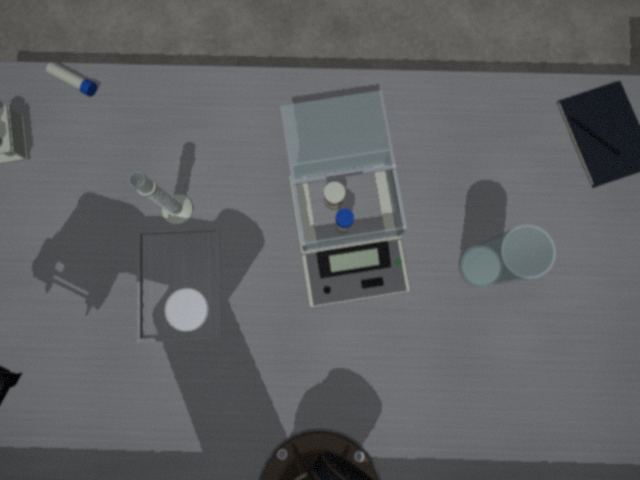

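View pics/scene0.png

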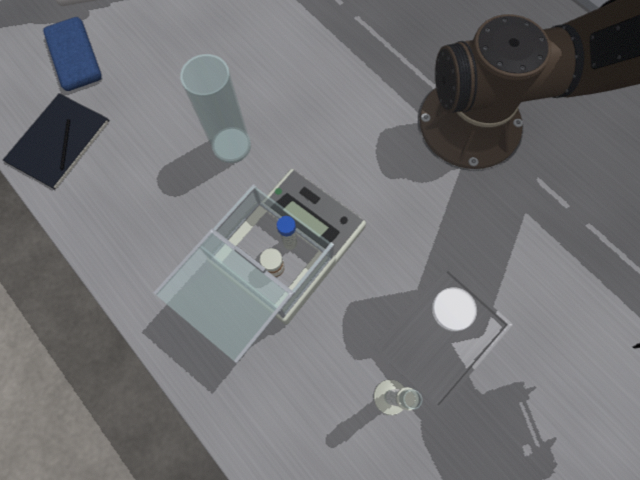

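The top view shows the balance keys: zero at (372,283) and power at (327,290). The tube cap is at (345,217), the jar lid at (335,191), the dishes at (186,310), the measure's foot at (177,209), the column base at (480,265), and the tray corners at about (141,232) and (217,339). In the scene view the cap is at (287,226), the lid at (271,261) and the keys at (310,195) and (344,220).

```bash
cat > h.py <<'E'
import numpy as np, cv2
from cell import monitor, viewer, order, env
def back(n,u,v,z):
    i=viewer.camera_info(n);K=np.array(i["K"]);T=np.array(i["camera_from_world"]);R=T[:3,:3]
    c=-R.T@T[:3,3]; d=R.T@np.linalg.inv(K)@[u,v,1]; return c+d*(z-c[2])/d[2]
def proj(n,p):
    i=viewer.camera_info(n);T=np.array(i["camera_from_world"]);q=np.array(i["K"])@(T[:3,:3]@p+T[:3,3]);return q[:2]/q[2]
E
python3 - <<'E'
from h import *
for k,z,a,b in [("zero",52,(372,283),(310,195)),("power",52,(327,290),(344,220)),("cap",196,(345,217.5),(287,226)),("lid",150,(335,191),(271,261)),("dish",30,(186,310),(455,309)),("mfoot",10,(177,209),(390,398)),("mtop",255,(143,184),(410,399)),("colbase",0,(480,265),(231,145)),("coltop",270,(528,251),(206,75))]:
    print(k,back("top",*a,z)[:2].round(),back("scene",*b,z)[:2].round())
for a in [(141,232),(217,232),(141,339),(217,339)]: print("tray",back("top",*a,18)[:2].round())
print(back("scene",511,324,18).round())
a=cv2.imread("pics/top0.png")[70:320,270:420]; b=cv2.imread("pics/scene0.png")[160:370,145:375]
a=cv2.resize(a,None,fx=2.4,fy=2.4,interpolation=3);b=cv2.resize(b,None,fx=1.9,fy=1.9,interpolation=3)
o=np.zeros((600,800,3),np.uint8);o[:a.shape[0],:a.shape[1]]=a;o[:b.shape[0],362:362+b.shape[1]]=b
cv2.imwrite("pics/crop.png",o)
E
```

```text
zero [429. -98.] [430. -94.]
power [413.  -5.] [414.  -1.]
cap [538. -34.] [539. -26.]
lid [598. -15.] [599.  -7.]
dish [365. 288.] [366. 293.]
mfoot [583. 326.] [588. 331.]
mtop [576. 316.] [588. 328.]
colbase [ 478. -336.] [ 474. -335.]
coltop [ 475. -334.] [ 474. -329.]
tray [529. 399.]
tray [533. 234.]
tray [302. 382.]
tray [306. 223.]
[298. 393.  18.]
```

View pics/crop.png

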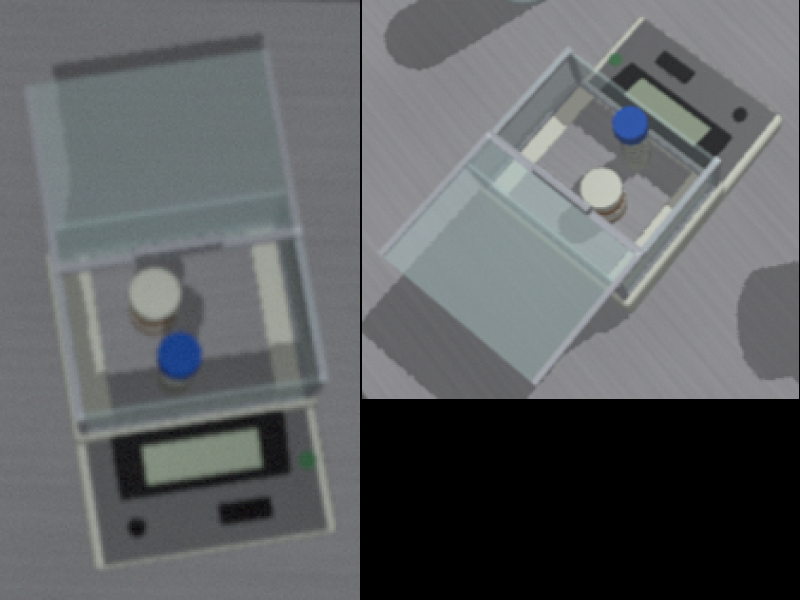

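>>> move_arm(moves=[0,0,-0.05,-0.096,0,0,-0.05,-0.096,0,0,-0.05,-0.096,0,0,-0.05,-0.097,-0.09,-0.34,0,0,-0.09,-0.34,0,0,-0.09,-0.34,0,0,-0.09,-0.34,0,0,-0.09,-0.34,0,0,-0.09,-0.34,0,0], claw=55)

```text
t: 1.35
eef_pos: [394.7, 278.2, 244.6]
tcp_rot: [-3.142, -0.0, -2.969]
ft_force: [0.7, 0.6, 1.2]
opening: 0.581
grip_force: 0.0
```

```bash
cat >> h.py <<'E'
def to(x,y,z,yaw=None):
    s=monitor.state();p=s["eef_pos"];a=s["tcp_rot"][2]
    d=np.array([x,y,z])-p;c,n=np.cos(a),np.sin(a)
    t=np.array([d[0]*c+d[1]*n,d[0]*n-d[1]*c,-d[2]])/150
    w=0 if yaw is None else -((yaw-a+np.pi)%(2*np.pi)-np.pi)/(np.pi/2)
    print("at",p.round(1),s["tcp_rot"].round(4),"rows sum",t.round(3),"turn",round(w,4),"t",round(s["t"],2))
E
python3 -c "
from h import *
to(538,-30,245,-2.970)"
```

```text
at [394.7 278.2 244.6] [-3.1416e+00 -1.0000e-04 -2.9694e+00] rows sum [-0.59  -2.188 -0.003] turn 0.0004 t 1.35
```

>>> move_arm(moves=[-0.08,-0.31,0,0,-0.08,-0.31,0,0,-0.08,-0.31,0,0,-0.08,-0.31,0,0,-0.08,-0.31,0,0,-0.08,-0.31,0,0,-0.11,-0.33,0,0,0,0,0,0,0,0,0,0])

```text
t: 2.48
eef_pos: [537.3, -28.6, 244.2]
tcp_rot: [3.141, -0.001, -2.97]
ft_force: [1.4, 0.6, 0.5]
opening: 0.576
grip_force: 0.0
```

```bash
python3 - <<'E'
from h import *
to(538,-30,245,-2.970)
i=viewer.camera_info("wrist");print(i)
cv2.imwrite("pics/w1.png",viewer.read_camera("wrist")[:,:,::-1])
E
```

```text
at [537.3 -28.6 244.2] [ 3.1410e+00 -9.0000e-04 -2.9702e+00] rows sum [-0.003 -0.01  -0.005] turn -0.0001 t 2.48
{'K': array([[371.64829954,   0.        , 321.59546256],
       [  0.        , 371.64829954, 234.61567999],
       [  0.        ,   0.        ,   1.        ]]), 'camera_from_world': array([[-1.70376020e-01,  9.85379000e-01,  4.87925005e-04,
         1.19958432e+02],
       [ 9.52342857e-01,  1.64536755e-01,  2.56847694e-01,
        -5.42888164e+02],
       [ 2.53012043e-01,  4.42253598e-02, -9.66451770e-01,
         2.84155168e+02],
       [ 0.00000000e+00,  0.00000000e+00,  0.00000000e+00,
         1.00000000e+00]])}
```

View pics/w1.png

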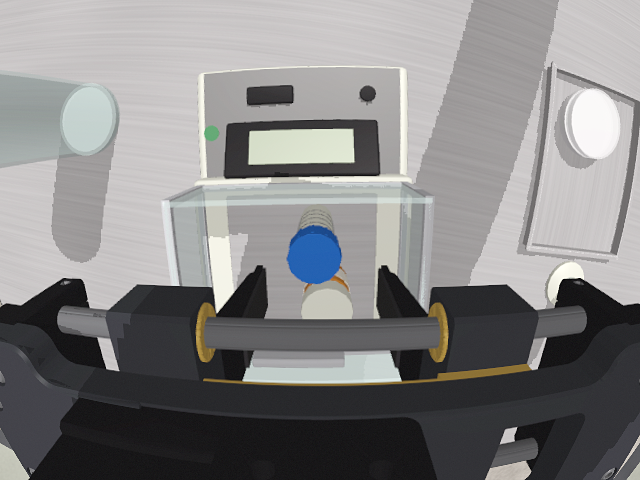

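The wrist view shows the cap top centred near (315,255), zero key (270,95), power key (368,93), jar lid at about (327,305), and the measure's foot at (567,283).

```bash
cat >> h.py <<'E'
def wback(u,v,z):
    i=viewer.camera_info("wrist");K=np.array(i["K"]);T=np.array(i["camera_from_world"]);R=T[:3,:3]
    a=np.array([u-K[0,2],v-K[1,2]])/K[0,0];r=np.hypot(*a);d=R.T@[*(a*np.sin(r)/r),np.cos(r)]
    c=-R.T@T[:3,3]; return c+d*(z-c[2])/d[2]
E
python3 - <<'E'
from h import *
for k,u,v,z in [("cap",315,255,196),("lid",327,305,150),("zero",270,95,52),("power",368,93,52),("mfoot",567,283,8),("dish",592,124,30),("traycorner",525,252,18),("tray near",554,65,18),("fl deck",407,68,46),("fr",200,73,46),("shield FL rim",433,196,158),("FR",163,201,158)]: print(k,wback(u,v,z).round())
im=cv2.cvtColor(cv2.imread("pics/w1.png"),cv2.COLOR_BGR2HSV)
m=cv2.inRange(im,(95,120,120),(125,255,255));c=cv2.connectedComponentsWithStats(m);print(c[2],c[3])
for n in("top","scene"):
    m=cv2.inRange(cv2.cvtColor(cv2.imread(f"pics/{n}0.png"),cv2.COLOR_BGR2HSV),(95,150,60),(130,255,255));
    k=cv2.connectedComponentsWithStats(m);print([(s.tolist(),q.round(1).tolist()) for s,q in zip(k[2],k[3]) if s[4]>40])
for u,v in((318,174),(371,168),(345,172)): print("handle",back("top",u,v,181.5).round())
E
```

```text
cap [536. -33. 196.]
lid [590. -15. 150.]
zero [432. -97.  52.]
power [414.  -5.  52.]
mfoot [582. 327.   8.]
dish [369. 282.  30.]
traycorner [548. 231.  18.]
tray near [312. 217.  18.]
fl deck [379.  30.  46.]
fr [ 417. -174.   46.]
shield FL rim [491.  45. 158.]
FR [ 527. -150.  158.]
[[     0      0    640    480 304734]
 [   287    225     55     59   2466]] [[319.54431078 239.37849403]
 [314.0243309  254.51500406]]
[([0, 0, 640, 480, 306765], [319.6, 239.6]), ([80, 80, 17, 16, 182], [88.0, 87.3]), ([336, 209, 17, 18, 253], [344.2, 217.7])]
[([0, 0, 640, 480, 306946], [319.5, 239.5]), ([277, 216, 18, 18, 254], [285.7, 224.6])]
handle [622.  18. 181.]
handle [635. -81. 182.]
handle [627. -33. 182.]
```

>>> move_arm(moves=[0,-0.022,0,0,0,0,0.2,0,0,0,0.2,0,0,0,0.2,0,0,0,0.1,0,0,0,0.05,0,0,0,0,0])

```text
t: 3.4
eef_pos: [538.4, -31.9, 132.4]
tcp_rot: [3.142, 0.0, -2.969]
ft_force: [-0.3, -0.2, 0.4]
opening: 0.577
grip_force: 0.0
```

>>> move_arm(moves=[0,0,0,0,0,0,0,0,0,0,0,0,0,0,0,0,0,0,0,0], claw=20)

```text
t: 4.03
eef_pos: [538.5, -32.1, 132.5]
tcp_rot: [-3.141, 0.001, -2.97]
ft_force: [0.0, -0.5, 6.0]
opening: 0.339
grip_force: 30.0
```

>>> move_arm(moves=[0,0,0,0,0,0,0,0])

```text
t: 4.28
eef_pos: [538.6, -32.1, 132.5]
tcp_rot: [-3.141, 0.001, -2.97]
ft_force: [-0.4, -0.2, 5.9]
opening: 0.34
grip_force: 30.0
```

```bash
python3 - <<'E'
from h import *
s=monitor.state();print(s["opening"],s["ft_force"],s["moment"])
cv2.imwrite("pics/w2.png",cv2.resize(viewer.read_camera("wrist")[140:400,160:480,::-1],None,fx=2,fy=2))
E
```

```text
0.3397625618430058 [-0.42114829 -0.16888979  5.93973425] [ 0.00950735 -0.00553682 -0.00452008]
```

View pics/w2.png

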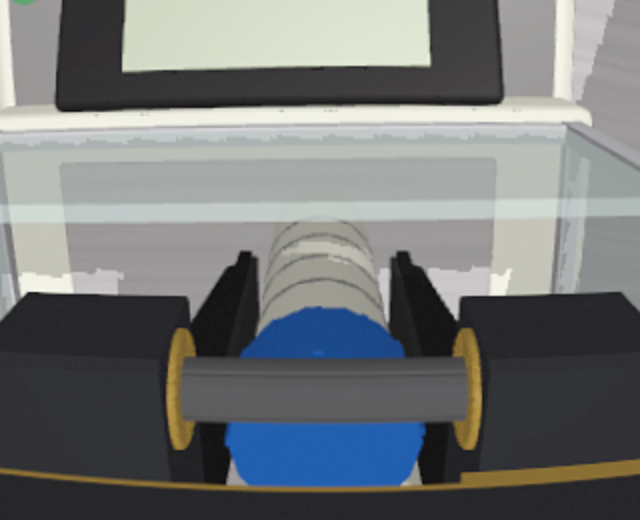

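The fingers appear to be bearing on the lower edge of the cap, with an opening of about 32 mm and 6 N upward. I'll release and regrip squarely on the cap.

>>> move_arm(moves=[0,0,0,0,0,0,0,0,0,0,0,0,0,0,-0.1,0,0,0,-0.1,0,0,0,0,0,0,0,0,0], claw=55)

```text
t: 5.2
eef_pos: [538.2, -32.0, 162.3]
tcp_rot: [-3.142, 0.0, -2.97]
ft_force: [-0.4, -0.5, 0.2]
opening: 0.582
grip_force: 0.0
```

>>> move_arm(moves=[0,0,0,0,0,0,0,0,0,0,0,0,0,0,0,0,0,0,0,0], claw=20)

```text
t: 5.82
eef_pos: [538.2, -32.0, 162.0]
tcp_rot: [3.141, -0.0, -2.97]
ft_force: [-0.1, 0.3, -1.2]
opening: 0.344
grip_force: 30.0
```

```bash
python3 - <<'E'
from h import *
s=monitor.state();print(s["opening"],s["ft_force"],s["moment"])
to(495,362,260,-np.pi)
E
```

```text
0.3437447887706366 [-0.09646523  0.30660515 -1.2334536 ] [0.08106269 0.0167025  0.0216437 ]
at [538.2 -32.  162. ] [ 3.1415e+00 -1.0000e-04 -2.9696e+00] rows sum [-0.166  2.637 -0.653] turn 0.1095 t 5.83
```

>>> move_arm(moves=[0,0,-0.05,0,0,0,-0.1,0,0,0,-0.15,0,0,0,-0.2,0,0,0,-0.15,0,0,0,-0.07,0,0,0,0,0])

```text
t: 6.7
eef_pos: [538.3, -32.0, 270.8]
tcp_rot: [-3.141, 0.001, -2.97]
ft_force: [0.5, -0.5, -1.8]
opening: 0.34
grip_force: 30.0
```

```bash
python3 - <<'E'
from h import *
s=monitor.state();print(s["opening"],s["ft_force"],s["grip_force"])
to(495,362,270,-np.pi)
cv2.imwrite("pics/s3.png",viewer.read_camera("scene")[:,:,::-1])
E
```

```text
0.34039231112484963 [ 0.54278065 -0.53809234 -1.80644403] 29.999782741069794
at [538.3 -32.  270.8] [-3.1412e+00  1.2000e-03 -2.9696e+00] rows sum [-0.165  2.637  0.005] turn 0.1095 t 6.7
```

View pics/s3.png

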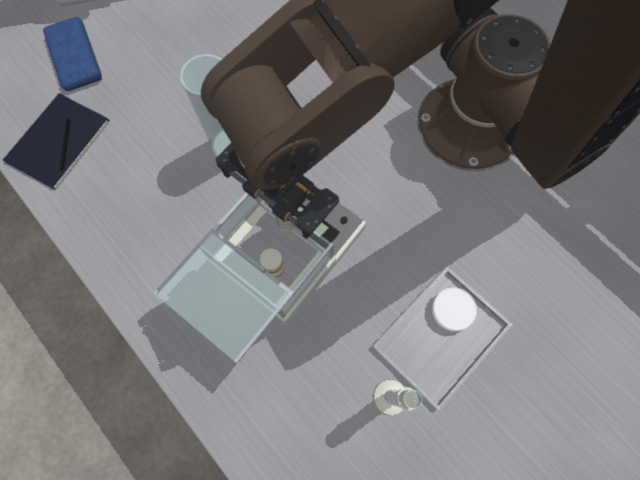

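The tube is lifted (it's hidden by the gripper), the jar lid is at (271,258), and the tray corners are at (447,270), (511,323), (438,409) and (374,346).

```bash
python3 - <<'E'
from h import *
c=[back("scene",u,v,18)[:2] for u,v in((447,270),(511,323),(438,409),(374,346))]
print(np.round(c),np.mean(c,0))
E
```

```text
[[314. 223.]
 [296. 391.]
 [532. 408.]
 [543. 236.]] [421.21156056 314.58561415]
```

>>> move_arm(moves=[-0.01,0.2,0,0.03,-0.01,0.3,0,0.04,-0.01,0.3,0,0.04,0,0.3,0,0,0,0.3,0,0,0,0.3,0,0,0,0.3,0,0,0,0.2,0,0,0,0.1,0,0,0,0,0,0])

```text
t: 8.0
eef_pos: [529.2, 312.8, 269.3]
tcp_rot: [-3.141, -0.001, -3.141]
ft_force: [-0.2, -0.5, -0.4]
opening: 0.342
grip_force: 30.0
```

```bash
python3 - <<'E'
from h import *
to(495,362,270,-np.pi)
E
```

```text
at [529.2 312.8 269.3] [-3.1410e+00 -1.1000e-03 -3.1415e+00] rows sum [ 0.228  0.328 -0.004] turn 0.0001 t 8.0
```

>>> move_arm(moves=[0.12,0.15,0,0,0.12,0.15,0,0,0,0,0.2,0,0,0,0.3,0,0,0,0.3,0,0,0,0.2,0,0,0,0.1,0,0,0,0.06,0,0,0,0,0,0,0,0,0])

```text
t: 9.25
eef_pos: [493.9, 357.9, 97.2]
tcp_rot: [3.141, 0.001, 3.141]
ft_force: [0.2, 0.0, -0.6]
opening: 0.341
grip_force: 30.0
```

>>> move_arm(moves=[0,0,0.03,0,0,0,0.02,0,0,0,0.013,0,0,0,0.007,0,0,0,0.007,0,0,0,0,0])

```text
t: 10.0
eef_pos: [493.6, 357.8, 84.9]
tcp_rot: [3.141, 0.0, 3.141]
ft_force: [-0.0, 0.3, 2.7]
opening: 0.344
grip_force: 30.0
```

>>> move_arm(moves=[0,0,0,0,0,0,0,0,0,0,0,0,0,0,0,0,0,0,-0.1,0,0,0,-0.2,0,0,0,-0.3,0,0,0,-0.3,0,0,0,-0.25,0], claw=55)

```text
t: 11.12
eef_pos: [493.4, 357.7, 260.2]
tcp_rot: [3.141, 0.002, 3.141]
ft_force: [0.0, 0.5, -0.1]
opening: 0.578
grip_force: 0.0
```

```bash
python3 - <<'E'
from h import *
im=viewer.read_camera("top")[:,:,::-1].copy();sc=viewer.read_camera("scene")[:,:,::-1].copy()
o=np.zeros((560,800,3),np.uint8)
o[:540,:400]=cv2.resize(im[130:400,110:310],None,fx=2,fy=2)
o[:540,400:]=cv2.resize(sc[170:440,300:500],None,fx=2,fy=2)
cv2.imwrite("pics/p4.png",o)
to(596,-13,255,-2.970)
E
```

```text
at [494.4 358.3 262.5] [3.1376 0.0067 3.1408] rows sum [-0.679 -2.475  0.05 ] turn -0.1097 t 11.22
```

View pics/p4.png

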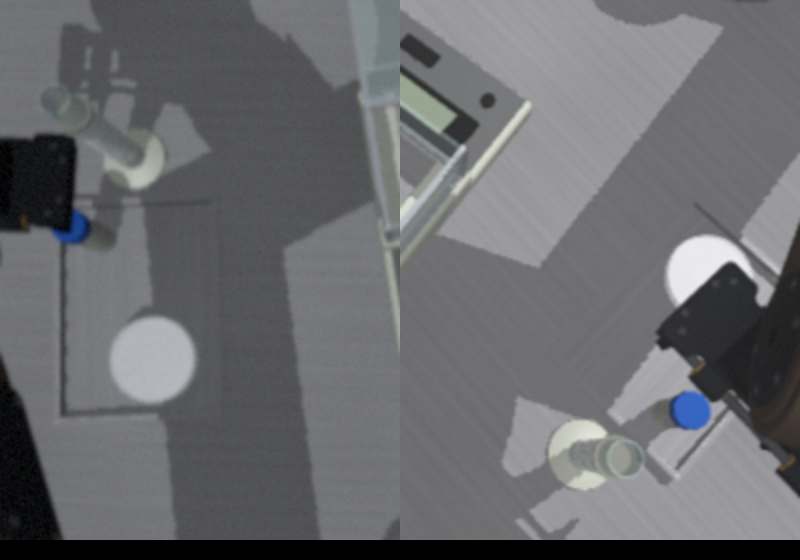

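The tube stands upright in the tray's far-left area, its cap at crop (690,410) in the scene view. Next is the jar.

>>> move_arm(moves=[-0.06,-0.2,0.01,0,-0.08,-0.32,0.01,0,-0.08,-0.32,0.01,0,-0.09,-0.32,0.01,0,-0.09,-0.32,0.01,0,-0.09,-0.32,0,0,-0.09,-0.32,0,0,-0.09,-0.25,0,-0.05,-0.01,-0.105,0,-0.06,0,0,0,0], claw=65)

```text
t: 12.48
eef_pos: [596.2, -14.4, 249.4]
tcp_rot: [3.141, -0.0, -2.972]
ft_force: [0.4, 0.5, 0.2]
opening: 0.686
grip_force: 0.0
```

>>> move_arm(moves=[0,0,0,0])

```text
t: 12.6
eef_pos: [596.0, -12.8, 249.6]
tcp_rot: [3.141, -0.0, -2.971]
ft_force: [0.6, -0.3, 0.4]
opening: 0.683
grip_force: 0.0
```

```bash
python3 - <<'E'
from h import *
to(596,-13,255,-2.970)
cv2.imwrite("pics/w5.png",viewer.read_camera("wrist")[:,:,::-1])
E
```

```text
at [596.  -12.8 249.6] [ 3.1413e+00 -1.0000e-04 -2.9714e+00] rows sum [ 0.    -0.001 -0.036] turn -0.0009 t 12.6
```

View pics/w5.png

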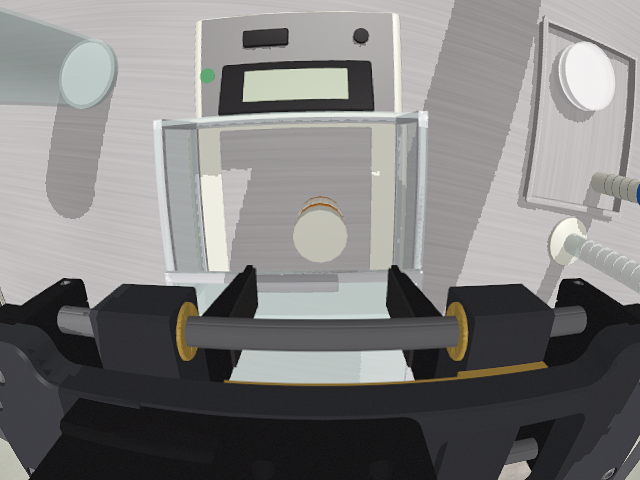

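The jar lid top is centred at (320,236), and the handle bar spans about (258..338, 283).

```bash
python3 - <<'E'
from h import *
for k,u,v,z in [("lid",320,236,150),("lidL",293,236,150),("lidR",347,236,150),("handle bot",298,275,163.5),("handle",298,283,181.5),("zero",265,38,52),("power",361,36,52)]: print(k,wback(u,v,z).round())
p=wback(320,236,150); to(p[0],p[1],121)
E
```

```text
lid [596. -14. 150.]
lidL [600. -34. 150.]
lidR [593.   6. 150.]
handle bot [625. -26. 164.]
handle [624. -25. 182.]
zero [433. -98.  52.]
power [415.  -5.  52.]
at [596.1 -12.6 249.7] [ 3.1413 -0.     -2.9705] rows sum [ 0.001 -0.011  0.858] turn 0 t 12.65
```

>>> move_arm(moves=[0,-0.01,0.15,0,0,0,0.2,0,0,0,0.2,0,0,0,0.15,0,0,0,0.1,0,0,0,0.06,0,0,0,0,0])

```text
t: 13.52
eef_pos: [596.6, -14.7, 120.5]
tcp_rot: [3.141, -0.0, -2.97]
ft_force: [0.1, -0.2, -1.5]
opening: 0.684
grip_force: 0.0
```

>>> move_arm(moves=[0,0,0,0,0,0,0,0,0,0,0,0,0,0,0,0], claw=30)

```text
t: 14.02
eef_pos: [596.8, -15.0, 121.0]
tcp_rot: [-3.141, 0.001, -2.97]
ft_force: [-0.5, 0.2, 2.9]
opening: 0.433
grip_force: 30.0
```

>>> move_arm(moves=[0,0,-0.05,0,0,0,-0.1,0,0,0,-0.15,0,0,0,-0.2,0,0,0,-0.15,0,0,0,-0.07,0,0,0,0,0])

```text
t: 14.9
eef_pos: [596.7, -15.0, 229.2]
tcp_rot: [-3.141, 0.001, -2.97]
ft_force: [0.4, -0.2, -1.7]
opening: 0.433
grip_force: 30.0
```

```bash
python3 - <<'E'
from h import *
print(monitor.state()["ft_force"])
to(455,266,226,-np.pi)
E
```

```text
[ 0.35252166 -0.22269718 -1.71975669]
at [596.7 -15.  229.2] [-3.1413e+00  1.1000e-03 -2.9696e+00] rows sum [0.61  2.007 0.021] turn 0.1095 t 14.9
```

Move, then turn at the end.

>>> move_arm(moves=[0.06,0.2,0,0,0.09,0.3,0,0,0.09,0.3,0,0,0.09,0.3,0,0,0.09,0.3,0,0,0.09,0.3,0,0,0.06,0.2,0,0.05,0.04,0.107,0,0.06,0,0,0,0,0,0,0,0])

```text
t: 16.15
eef_pos: [456.2, 266.1, 228.1]
tcp_rot: [-3.141, -0.001, -3.141]
ft_force: [-0.3, -0.2, -0.9]
opening: 0.439
grip_force: 30.0
```

```bash
python3 - <<'E'
from h import *
to(455,266,50,-np.pi)
E
```

```text
at [456.2 266.1 228.1] [-3.1412e+00 -7.0000e-04 -3.1407e+00] rows sum [ 8.000e-03 -1.000e-03  1.187e+00] turn 0.0006 t 16.15
```

>>> move_arm(moves=[0,0,0.15,-0.11,0,0,0.25,-0.11,0,0,0.3,0,0,0,0.25,0,0,0,0.13,0,0,0,0.05,0,0,0,0,0,0,0,0,0])

```text
t: 17.15
eef_pos: [456.6, 266.7, 59.9]
tcp_rot: [3.141, 0.001, -2.797]
ft_force: [-0.8, -0.5, -1.3]
opening: 0.435
grip_force: 30.0
```

>>> move_arm(moves=[0,0,0.05,0,0,0,0.03,0,0,0,0.013,0,0,0,0.007,0,0,0,0.006,0,0,0,0,0])

```text
t: 17.9
eef_pos: [456.4, 266.9, 43.9]
tcp_rot: [3.141, 0.001, -2.797]
ft_force: [-1.1, -0.3, 7.9]
opening: 0.432
grip_force: 30.0
```

>>> move_arm(moves=[0,0,0,0,0,0,0,0,0,0,0,0,0,0,-0.1,0,0,0,-0.2,0,0,0,-0.3,0,0,0,-0.3,0,0,0,-0.3,0,0,0,-0.15,0,0,0,0,0], claw=62)

```text
t: 19.15
eef_pos: [456.4, 266.8, 247.9]
tcp_rot: [3.141, 0.004, -2.797]
ft_force: [0.4, 0.0, -0.7]
opening: 0.652
grip_force: 0.0
```

```bash
python3 - <<'E'
from h import *
cv2.imwrite("pics/w6.png",viewer.read_camera("wrist")[:,:,::-1])
to(665,-22,250,-2.970)
E
```

```text
at [455.9 266.6 246.4] [ 3.1414e+00  1.5000e-03 -2.7968e+00] rows sum [-0.662 -2.282 -0.024] turn 0.1102 t 19.2
```

View pics/w6.png

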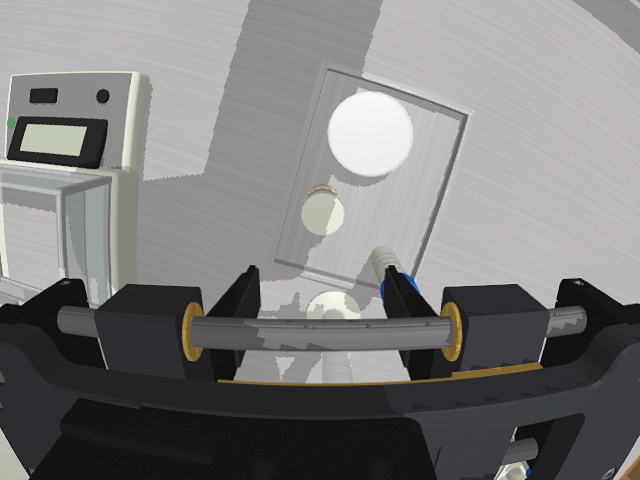

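Jar (323,213) and tube both stand in the tray, released. Next, the shut fingers go behind the panel handle.

>>> move_arm(moves=[0,0,0,0.11,-0.1,-0.2,0,0,-0.15,-0.31,0,0,-0.15,-0.31,0,0,-0.15,-0.31,0,0,-0.15,-0.31,0,0,-0.15,-0.31,0,0,-0.13,-0.3,0,0,-0.05,-0.11,0,0,0,0,0,0], claw=0)

```text
t: 20.45
eef_pos: [663.5, -26.6, 244.3]
tcp_rot: [3.141, -0.002, -2.971]
ft_force: [0.7, 0.7, 0.4]
opening: 0.004
grip_force: 0.0
```

```bash
python3 - <<'E'
from h import *
to(663,-26,173,-2.970)
E
```

```text
at [663.5 -26.6 244.3] [ 3.1407e+00 -2.0000e-03 -2.9709e+00] rows sum [0.003 0.004 0.475] turn -0.0006 t 20.45
```

>>> move_arm(moves=[0,0,0.15,0,0,0,0.15,0,0,0,0.1,0,0,0,0.05,0,0,0,0.025,0,0,0,0,0])

```text
t: 21.2
eef_pos: [663.9, -26.0, 174.7]
tcp_rot: [-3.142, 0.0, -2.97]
ft_force: [0.3, -0.0, -0.5]
opening: 0.007
grip_force: 0.0
```

>>> move_arm(moves=[0.04,0,0,0,0.04,0,0,0,0.04,0,0,0,0.04,0,0,0])

```text
t: 21.7
eef_pos: [640.0, -30.4, 174.7]
tcp_rot: [-3.141, 0.001, -2.97]
ft_force: [1.3, -0.3, -0.5]
opening: 0.007
grip_force: 0.8
```

>>> move_arm(moves=[0.06,0,0,0,0.06,0,0,0,0.06,0,0,0,0.06,0,0,0,0.06,0,0,0,0.06,0,0,0,0.06,0,0,0,0.06,0,0,0,0.06,0,0,0,0.06,0,0,0])

```text
t: 22.95
eef_pos: [550.8, -45.7, 174.4]
tcp_rot: [3.141, -0.0, -2.97]
ft_force: [1.5, -1.5, -0.3]
opening: 0.003
grip_force: 0.9
```

>>> move_arm(moves=[0.02,0,0,0,0.02,0,0,0,0.02,0,0,0,0,0,0,0])

```text
t: 23.45
eef_pos: [542.3, -47.1, 174.4]
tcp_rot: [3.141, -0.001, -2.97]
ft_force: [-0.3, 0.5, 0.1]
opening: 0.005
grip_force: 0.0
```

>>> move_arm(moves=[0.02,0,0,0,0.02,0,0,0,0.02,0,0,0])

```text
t: 23.82
eef_pos: [533.5, -48.8, 174.4]
tcp_rot: [3.142, 0.0, -2.97]
ft_force: [2.6, 0.1, -1.5]
opening: 0.004
grip_force: 0.8
```

>>> move_arm(moves=[0.01,0,0,0,0.01,0,0,0])

```text
t: 24.08
eef_pos: [530.7, -49.3, 174.4]
tcp_rot: [3.142, 0.0, -2.97]
ft_force: [1.4, -0.2, -1.0]
opening: 0.001
grip_force: 0.8
```

>>> move_arm(moves=[0.01,0,0,0,0.01,0,0,0])

```text
t: 24.32
eef_pos: [529.6, -49.6, 174.6]
tcp_rot: [-3.141, 0.005, -2.97]
ft_force: [14.5, 5.1, -7.7]
opening: 0.005
grip_force: 7.7
```

>>> move_arm(moves=[-0.02,0,0,0,-0.04,0,0,0,-0.04,0,0,0,0,0,-0.15,0,0,0,-0.15,0,0,0,-0.1,0,0,0,0,0])

```text
t: 25.2
eef_pos: [542.9, -47.2, 235.1]
tcp_rot: [-3.141, 0.001, -2.97]
ft_force: [0.4, 0.2, -0.5]
opening: 0.008
grip_force: 0.0
```

```bash
python3 - <<'E'
from h import *
print(monitor.state()["ft_force"])
to(432,-97,80,-2.970)
cv2.imwrite("pics/w7.png",viewer.read_camera("wrist")[:,:,::-1])
E
```

```text
[ 0.38344871  0.15076914 -0.46753936]
at [542.9 -47.2 235.1] [-3.1411e+00  1.5000e-03 -2.9696e+00] rows sum [ 0.785 -0.2    1.034] turn 0.0003 t 25.2
```

View pics/w7.png

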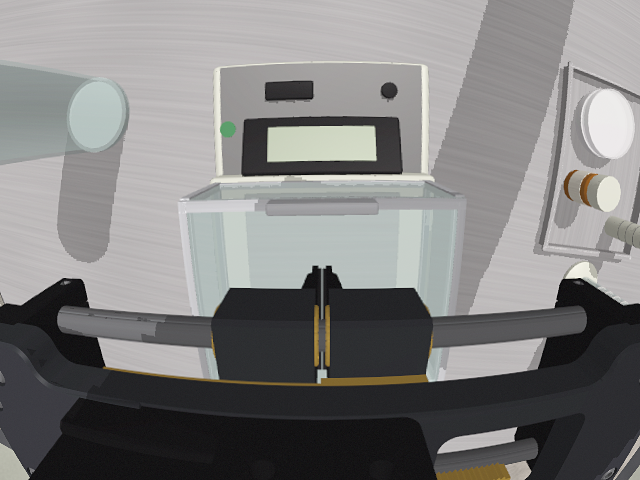

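The panel is fully forward, with its handle at (322,207) on the front rim. Zero key is at (289,91), clear for pressing.

>>> move_arm(moves=[0.25,-0.06,0,0,0.3,-0.08,0,0,0.235,-0.06,0,0,0,0,0.2,0,0,0,0.3,0,0,0,0.3,0,0,0,0.15,0,0,0,0.08,0,0,0,0,0])

```text
t: 26.38
eef_pos: [431.4, -96.8, 79.4]
tcp_rot: [3.141, -0.001, -2.97]
ft_force: [0.7, 0.8, 0.4]
opening: 0.005
grip_force: 0.0
```

```bash
python3 - <<'E'
from h import *
to(432,-97,49,-2.970); p=wback(289,91,52)
E
```

```text
at [431.4 -96.8  79.4] [ 3.1407e+00 -1.3000e-03 -2.9697e+00] rows sum [-0.003 -0.002  0.202] turn 0.0002 t 26.38
```

>>> move_arm(moves=[0,0,0.1,0,0,0,0.06,0,0,0,0.02,0,0,0,0.015,0,0,0,0.008,0,0,0,0,0,0,0,0,0])

```text
t: 27.25
eef_pos: [431.8, -96.9, 49.6]
tcp_rot: [-3.141, 0.0, -2.97]
ft_force: [-0.6, -0.4, 2.1]
opening: 0.004
grip_force: 1.2
```

>>> move_arm(moves=[0,0,0.008,0,0,0,0.004,0,0,0,0,0,0,0,0,0])

```text
t: 27.75
eef_pos: [431.7, -97.0, 47.8]
tcp_rot: [-3.142, 0.0, -2.97]
ft_force: [-2.0, -1.3, 7.9]
opening: 0.004
grip_force: 3.6
```

Fully down. Release and rise.

>>> move_arm(moves=[0,0,0,0,0,0,-0.05,0,0,0,-0.15,0,0,0,-0.3,0,0,0,-0.3,0,0,0,-0.2,0,0,0,0,0,0,0,0,0,0,0,0,0])

```text
t: 28.88
eef_pos: [431.3, -96.7, 196.7]
tcp_rot: [3.14, -0.002, -2.97]
ft_force: [0.1, -0.3, 0.0]
opening: 0.004
grip_force: 0.0
```

```bash
python3 - <<'E'
from h import *
s=monitor.state();print(s["eef_pos"],s["ft_force"],s["t"])
print(order.job_done())
E
```

```text
[431.27375679 -96.71851498 196.67901917] [ 0.09249461 -0.33284655  0.00194672] 28.875
the job is handed in; nothing more can be done
None
```

I stood the tube and jar upright in the tray, slid the glass panel shut, pressed and released the zero key, and handed the job in at 28.9 s; it returned no verdict. The closest limit was the panel reaching its stop with about 15 N on the fingers, near the 15 N shield limit.

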